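Latch the larger casting mould box

ROBOT

A 6-joint arm with a two-finger parallel gripper is mounted at the origin on the work surface. World frame = base frame: x ahead of the robot, y to its left, z up, the work surface at z = 0. Lengths are in m, angles in rad, forces in N, time in s.
With the tool pointing down it reaches from about 0.325 to 1 m from the base axis. Payload 5.1 kg.
Tool frame: the origin (TCP) lies on the centre line of the jaws, within the pads' length; the fingertips stand 17 mm ahead of it and the grasp point (between the pads) lies 2 mm behind it; z points along the fingers, y is the line along which they close (so a half turn about z gives the same grasp; the last joint's range is limited). The gripper opens to 85 mm and grips with 20 to 120 N. Pads are 22 mm wide; open, the fingers measure 114 mm over their backs; the gripper's body (76 mm by 85 mm) begins 54 mm behind the grasp point. The pads swing forward as they close: fully open they stand 13 mm farther back than shut.
Start: joints at [-1.347, 0.124, 1.65, -0, 1.367, -0.083], TCP at [0.196, -0.62, 0.248] pointing down, gripper open.
Joint ranges: [-2.61, 2.61], [-1.02, 2.33], [0.03, 2.71], [-1.35, 4.49], [0.32, 2.68], [-2.91, 2.91]. Speed limits (rad/s): [2.57, 2.57, 3.14, 3.14, 3.14, 3.14].

INTERFACE

Orientations are given as [roll, pitch, yaw] about the fixed x, y, z axes, in that order (R = Rz(yaw) Ry(pitch) Rx(roll)).
In Python, from cell import bot gives the robot as it stands.
- The arm moves only by the tool move_arm, never from a script. Its argument "plan" is a list of rows, each a list of 3 entries, a list of its own where there are three numbers: the shift along the tool's x, y, z in m, then the turn, a rotation vector about the tool's x, y, z in degrees, then the finger opening in m, from 0 to 0.0854. In form: [[[tx, ty, tz], [rx, ry, rz], gripper], ...]. A call has 1 to 12 rows; each row is the pose to reach, as a shift and turn from the pose commanded when the call began, along the tool's axes at that moment; what a row does not reach only later rows make up. A row lasts 1/10 s, in which the tool goes at most 50 mm and 8.59 degrees, less where a joint would pass 70% of its speed; a pose out of reach is approached as far as the arm can. A call with a gripper value outside its range is refused whole. The fingers move at their own pace and stop on an object; the grip force is fixed at half the most. Time passes only in rows, so rows that repeat a pose let the fingers close. It gives the time, the measured TCP pose, the force, the opening and the grip force at its end, in the units of the state.
- bot.read_state(): the state, without advancing time (a new reading comes with each control period).
- bot.get_image(name): name is "side" or "top" or "wrist"; returns the picture (420x560x3 uint8, red, green, blue); there is no depth.
- bot.camera_model(name): a dict with "fx", "fy", "cx", "cy" (pixels), "R" (3x3) and "t" (3): a world point X has camera coordinates R X + t. Camera axes: x right, y down, z forward; pixel columns grow to the right and rows downward; lengths in m; the calibration is good to about 2 mm. The wrist camera is an equidistant fisheye: a pixel r from the principal point sees the ray r / f radians off the axis. A picture is of the moment at which its call begins: read the wrist's pose just before it. camera_model takes no time and is no camera call; for the wrist camera it gives the pose at the moment of the call.
- bot.hand_in(): hands the job in; it is judged then, once.
The state is a dict: "clock": time; "q": joint angles; "qd": joint speeds; "joint_torque": joint torques, N m; "position": TCP position; "ee_rot": TCP orientation; "contact_force": force on the tool from outside, world axes, zero at the start; "torque": the same for the moment, N m; "opening": finger opening in m; "grip_force": force on a finger pad.
Only numpy, scipy, OpenCV 4.12 (cv2) and the standard library are available. Lean on these libraries where they do the work, as an engineer would, in place of code of your own. Each camera call takes 0.05 s, during which the arm holds its last target. There are 200 camera calls.

TASK

Two aluminium casting mould boxes stand open on the jeweller's bench. On the larger one, press the raised claw of the draw latch down so that it hooks over the keeper, then swing the latch lever back and all the way down, past centre, until it lies flat and the box is clamped shut. Leave the latch of the smaller mould box as it is.

Things in the scene. Friction and masses are not known exactly. Their poses are not given: they have to be found in the camera images.
- big_keeper (a point): Middle of the top of the larger box's keeper: a dark steel bar, 6 mm thick, 34 long, its top 14 mm above the flat box top (58 mm above the bench). Axes: x level, from latch to keeper and on; y across; z up. Lever hinge axis: along y, at x -72, z +6 mm from here. Box 185 x 120 mm, bolted down. The claw's tooth goes down behind the bar, on its +x side; the bar's half of the box slides 5 mm.
- big_claw_tip (a point): End of the tooth of the larger box's claw: a smooth dark steel plate 24 mm wide, 4 thick, hinged on the lever 24 mm from the lever's hinge; its free end, 95 mm out, is rolled (8 mm) and has a tooth 10 mm long on the underside. Starts steeply raised, leaning to the keeper; pressed below about 40 degrees (1-2 N) it falls by itself. Hooked: 10-15 mm below the keeper's top, 3-17 mm beyond it (+x).
- big_lever_tip (a point): Middle of the free end of the larger box's lever, a steel paddle 36 mm wide, 4 thick; 60 mm from its hinge. Starts about upright; stiff (4 N), stays where left. Swings 90 degrees away from the keeper (-x) down to a stop, level: x -132, z +6 mm in the keeper's axes. With the claw hooked it takes up to 7 N at the tip, draws the keeper in 4-5 mm and passes centre about 15 degrees above level.
- small_lever_tip (a point): Middle of the free end of the lever on the smaller mould box (115 x 74 mm, top 39 mm above the bench), whose latch is of the same kind and also open. Leave it alone: its lever must not be moved.

How it is judged:
On the way:
1. the claw of the larger box hangs behind its keeper while the lever is still up (z of big_claw_tip in the frame of big_keeper below -0.006 m and x of big_claw_tip in the frame of big_keeper above 0 m and z of big_lever_tip in the frame of big_keeper above 0.03 m), for 0.2 s.
At the end, for the whole second after the job is handed in: The larger box's claw is hooked behind its keeper (tooth end at least 6 mm below the keeper's top and within 15 mm beyond it) and its lever lies down within about 10 degrees of level, on the side away from the keeper (lever tip less than 18 mm above the keeper's top) (z of big_claw_tip in the frame of big_keeper below -0.006 m and x of big_claw_tip in the frame of big_keeper between 0 and 0.015 m and x of big_lever_tip in the frame of big_keeper below -0.1 m and z of big_lever_tip in the frame of big_keeper below 0.018 m); the robot touches nothing.
It fails at once if the lever of the smaller mould box is moved by more than 15 mm (distance of small_lever_tip from where it was at the start of the episode above 0.015 m).
It also fails if it takes over 38 s, if anything falls off the work surface, if the arm or the gripper's body presses on something with over 40 N, if the wrist force passes 120 N, or if a joint passes its speed limit or range.

## Working session

There is one attempt and no reset: what is moved stays moved. The work goes in short steps, Python scripts to look and compute and a tool call to move; the robot and the scene stay as the last step left them, time stands still between calls to the robot, and variables do not carry over. Pictures are saved under pics/ and viewed, at most 10 in all, crops included, and the job is handed in when it is done.

Besides the shell and the picture viewer there is one more tool, called after "Call:" by a JSON object that holds its "name" and its "arguments", one argument or row to a line. move_arm: Moves the arm, as the interface text tells. Its arguments: {"type":"object","properties":{"plan":{"type":"array"}},"required":["plan"]}

```bash
mkdir -p pics; ls; python3 - <<'E'
from cell import bot
import cv2,numpy as np
for n in("side","top"):
    cv2.imwrite(f"pics/{n}0.png",bot.get_image(n)[:,:,::-1]); m=bot.camera_model(n); print(n,{k:np.round(v,4).tolist() for k,v in m.items()  if not isinstance(v,str)})
s=bot.read_state();print({k:np.round(v,3).tolist() for k,v in s.items()})
E
```

```text
pics
side {'fx': 379.9175, 'fy': 379.9175, 'cx': 277.4827, 'cy': 212.2484, 'R': [[-0.91, -0.4141, -0.0194], [-0.2486, 0.5824, -0.774], [0.3318, -0.6995, -0.6329]], 't': [0.5029, 0.2236, 0.6564]}
top {'fx': 469.8371, 'fy': 469.8371, 'cx': 284.3747, 'cy': 198.0276, 'R': [[-0.0105, -0.9999, -0.0114], [-0.9895, 0.0121, -0.144], [0.1441, 0.0098, -0.9895]], 't': [0.0047, 0.5373, 0.956]}
{'clock': 0.1, 'q': [-1.347, 0.124, 1.652, 0.0, 1.368, -0.083], 'qd': [-0.0, -0.001, -0.005, -0.001, 0.0, 0.0], 'joint_torque': [0.001, -42.493, -36.665, -0.0, 0.004, -0.0], 'position': [0.196, -0.619, 0.247], 'ee_rot': [-3.14, -0.0, 0.307], 'contact_force': [0.031, -0.135, 0.18], 'torque': [-0.011, -0.08, -0.009], 'grip_force': 0.0, 'opening': 0.085}
```

View pics/side0.png

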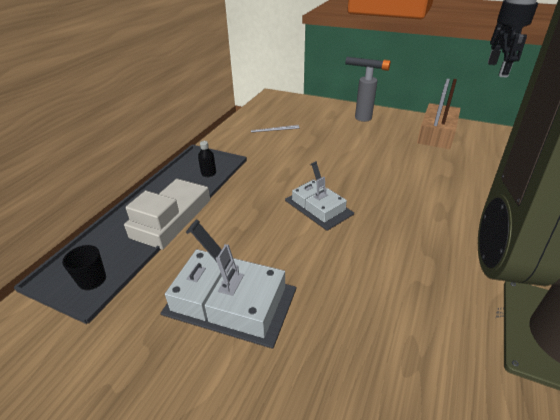

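View pics/top0.png

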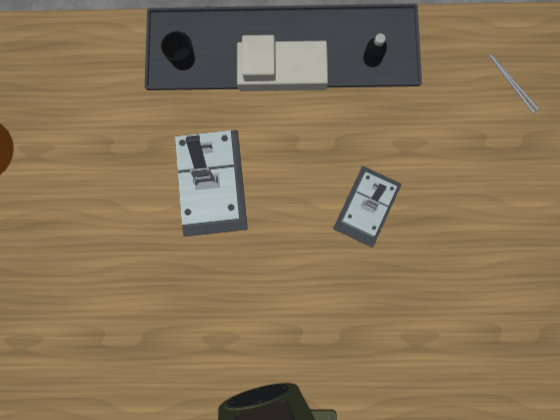

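The side view shows the larger box at about (230,285) with its lever up near (228,268), the claw tip near (193,228) and the keeper near (196,270). In the top view the box is at about (210,182), the keeper near (207,148), the claw tip near (193,138), and the smaller box at (370,205). I'll zoom in on both.

```bash
python3 - <<'E'
import cv2,numpy as np
a=cv2.imread("pics/side0.png")[210:345,155:305];b=cv2.imread("pics/top0.png")[120:240,165:255]
a=cv2.resize(a,None,fx=3,fy=3,interpolation=cv2.INTER_CUBIC);b=cv2.resize(b,None,fx=3.5,fy=3.5,interpolation=cv2.INTER_CUBIC)
c=np.zeros((430,780,3),np.uint8);c[:405,:450]=a;c[:420,460:775]=b
cv2.imwrite("pics/crop0.png",c)
E
```

```text
(no output)
```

View pics/crop0.png

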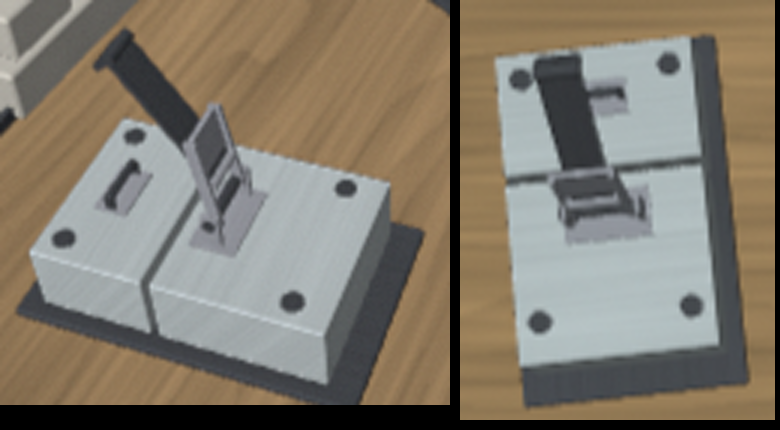

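```bash
cat > h.py <<'E'
import numpy as np
from cell import bot
def ray(n,uv,m=None):
    m=m or bot.camera_model(n);R=np.array(m["R"]);t=np.array(m["t"])
    d=np.array([(uv[0]-m["cx"])/m["fx"],(uv[1]-m["cy"])/m["fy"]])
    if n=="wrist":
        r=np.hypot(*d); d=np.r_[d/r*np.sin(r),np.cos(r)]
    else: d=np.r_[d,1]
    return -R.T@t, R.T@d/np.linalg.norm(d)
def plane(n,uv,z):
    o,d=ray(n,uv);return o+d*(z-o[2])/d[2]
def tri(uv1,uv2,a="side",b="top"):
    o,d=ray(a,uv1);p,e=ray(b,uv2)
    s=np.linalg.lstsq(np.c_[d,-e],p-o,rcond=None)[0]
    A,B=o+d*s[0],p+e*s[1];return (A+B)/2,np.linalg.norm(A-B)
E
python3 - <<'E'
from h import *
T=lambda x,y:((x-460)/3.5+165,y/3.5+120)
S=lambda x,y:(x/3+155,y/3+210)
np.set_printoptions(precision=4,suppress=True)
st=[plane("top",T(*p),.044) for p in[(521,79),(668,64),(691,305),(540,321)]]
ss=[plane("side",S(*p),.044) for p in[(64,239),(136,136),(346,188),(292,302)]]
print(np.array(st));print(np.array(ss))
for p in[(495,57),(690,37),(718,345),(520,366)]:print("corner",plane("top",T(*p),.044))
print("keeper side",plane("side",S(108,197),.058),plane("side",S(136,163),.058))
print("keeper top vis end",plane("top",T(625,92),.058))
print("claw end",tri(S(115,45),T(558,62)))
print("lever tip",tri(S(214,105),T(585,172)))
print("small screws",[plane("top",p,.039) for p in [(368,177),(391,187)]])
E
```

```text
[[0.6597 0.2164 0.044 ]
 [0.6679 0.1261 0.044 ]
 [0.5186 0.1111 0.044 ]
 [0.51   0.2018 0.044 ]]
[[0.6648 0.2051 0.044 ]
 [0.6731 0.1124 0.044 ]
 [0.5224 0.0977 0.044 ]
 [0.5137 0.19   0.044 ]]
corner [0.6738 0.2327 0.044 ]
corner [0.6849 0.1126 0.044 ]
corner [0.4943 0.0947 0.044 ]
corner [0.483  0.2133 0.044 ]
keeper side [0.6502 0.175  0.058 ] [0.6501 0.1436 0.058 ]
keeper top vis end [0.647 0.15  0.058]
claw end (array([0.6298, 0.1642, 0.183 ]), np.float64(0.0023495479484818855))
lever tip (array([0.5766, 0.1551, 0.1493]), np.float64(0.004361341679523064))
small screws [array([ 0.5804, -0.1797,  0.039 ]), array([ 0.5582, -0.2276,  0.039 ])]
```

```bash
python3 - <<'E'
from h import *
import cv2
T=lambda x,y:((x-460)/3.5+165,y/3.5+120)
S=lambda x,y:(x/3+155,y/3+210)
np.set_printoptions(precision=4,suppress=True)
def blobs(n,box):
    im=cv2.imread(f"pics/{n}0.png",0);x0,y0,x1,y1=box
    k,l,s,c=cv2.connectedComponentsWithStats((im[y0:y1,x0:x1]<95).astype(np.uint8))
    return [(s[i,4],c[i]+[x0,y0]) for i in range(1,k) if 8<s[i,4]<60]
print("side");[print(a,c) for a,c in blobs("side",(160,215,300,340))]
print("top");[print(a,c) for a,c in blobs("top",(168,125,250,240))]
print("sm side");[print(a,c) for a,c in blobs("side",(285,160,355,225))]
print("sm top");[print(a,c) for a,c in blobs("top",(330,165,402,245))]
t=[T(*p) for p in[(521,79),(668,64),(691,305),(540,321)]]
s=[S(*p) for p in[(64,239),(136,136),(346,188),(292,302)]]
print(t,s)
for a,b in zip(s,t):print(tri(a,b))
E
```

```text
side
11 [182.1818 216.9091]
27 [164.8519 242.3704]
23 [199.5652 254.913 ]
59 [230.1695 275.4746]
27 [270.     272.2222]
9 [223.6667 285.1111]
32 [175.9062 289.0625]
37 [252.     310.2703]
top
23 [224.2174 137.913 ]
24 [181.875  142.1667]
16 [184.625 170.625]
9 [216.4444 179.2222]
25 [230.6  206.96]
25 [187.32 211.76]
sm side
10 [307.7 185.8]
sm top
9 [367.3333 177.1111]
9 [391.3333 188.1111]
12 [371.5833 202.5833]
[(182.42857142857142, 142.57142857142858), (224.42857142857144, 138.28571428571428), (231.0, 207.14285714285714), (187.85714285714286, 211.71428571428572)] [(176.33333333333334, 289.6666666666667), (200.33333333333334, 255.33333333333334), (270.3333333333333, 272.6666666666667), (252.33333333333331, 310.6666666666667)]
(array([0.656 , 0.2132, 0.0574]), np.float64(0.00018839911918063718))
(array([0.6634, 0.1238, 0.0589]), np.float64(0.0007578628034460078))
(array([0.5166, 0.1092, 0.0584]), np.float64(0.0002841407457728357))
(array([0.5083, 0.1988, 0.0579]), np.float64(0.00015431553771187953))
```

```bash
cat >> h.py <<'E'
from scipy.spatial.transform import Rotation as Ro
np.set_printoptions(precision=4,suppress=True)
YAW=np.arctan2(.0145,.1472)
def to(p,yaw=YAW,pitch=0):
    "shift (m) and turn (deg), tool axes, from present pose to world TCP p"
    s=bot.read_state();R=Ro.from_euler("xyz",s["ee_rot"]);T=Ro.from_euler("xyz",[np.pi,pitch,yaw])
    return R.inv().apply(np.array(p)-s["position"]),(R.inv()*T).as_rotvec(degrees=True)
E
python3 - <<'E'
from h import *
print(YAW,to([.60,.163,.30]))
S=lambda x,y:(x/3+155,y/3+210)
k=[plane("side",S(*p),.072) for p in[(108,197),(136,163)]];print(k,np.mean(k,0))
ax=np.array([np.cos(YAW),np.sin(YAW),0]);c=np.array([.5861,.1613,.058])
k=np.mean(k,0);print("keeper along, across",ax@(k-c),np.cross(ax,k-c)[2])
E
```

```text
0.09818866702615162 (array([ 0.6212, -0.6237, -0.0515]), array([-0.1096,  0.0022, 11.9556]))
[array([0.641 , 0.1843, 0.072 ]), array([0.6409, 0.1538, 0.072 ])] [0.6409 0.1691 0.072 ]
keeper along, across 0.055330164969388404 0.00234300263596231
```

Call:
{"name": "move_arm", "arguments": {
  "plan": [
    [[0.621, -0.624, -0.052], [0, 0, 12], 0.0],
    [[0.621, -0.624, -0.052], [0, 0, 12], 0.0],
    [[0.621, -0.624, -0.052], [0, 0, 12], 0.0],
    [[0.621, -0.624, -0.052], [0, 0, 12], 0.0],
    [[0.621, -0.624, -0.052], [0, 0, 12], 0.0],
    [[0.621, -0.624, -0.052], [0, 0, 12], 0.0],
    [[0.621, -0.624, -0.052], [0, 0, 12], 0.0],
    [[0.621, -0.624, -0.052], [0, 0, 12], 0.0],
    [[0.621, -0.624, -0.052], [0, 0, 12], 0.0],
    [[0.621, -0.624, -0.052], [0, 0, 12], 0.0],
    [[0.621, -0.624, -0.052], [0, 0, 12], 0.0],
    [[0.621, -0.624, -0.052], [0, 0, 12], 0.0]
  ]
}}

```text
clock: 1.3
position: [0.4711, -0.0852, 0.2836]
ee_rot: [3.141, -0.0, 0.097]
contact_force: [0.7, -1.0, -0.9]
opening: 0.0
grip_force: 0.0
```

```bash
python3 - <<'E'
from h import *
s=bot.read_state();print(s["position"],s["ee_rot"],to([.56,.16,.33]),to([.60,.163,.30]))
E
```

```text
[ 0.4711 -0.0852  0.2836] [ 3.1415 -0.0001  0.0974] (array([ 0.1123, -0.2354, -0.0464]), array([ 0.0066, -0.0041, -0.0467])) (array([ 0.1524, -0.2345, -0.0164]), array([ 0.0066, -0.0041, -0.0467]))
```

Call:
{"name": "move_arm", "arguments": {
  "plan": [
    [[0.112, -0.235, -0.046], [0, 0, 0], 0.0],
    [[0.112, -0.235, -0.046], [0, 0, 0], 0.0],
    [[0.112, -0.235, -0.046], [0, 0, 0], 0.0],
    [[0.112, -0.235, -0.046], [0, 0, 0], 0.0],
    [[0.112, -0.235, -0.046], [0, 0, 0], 0.0],
    [[0.112, -0.235, -0.046], [0, 0, 0], 0.0],
    [[0.112, -0.235, -0.046], [0, 0, 0], 0.0],
    [[0.112, -0.235, -0.046], [0, 0, 0], 0.0],
    [[0.112, -0.235, -0.046], [0, 0, 0], 0.0]
  ]
}}

```text
clock: 2.2
position: [0.559, 0.1559, 0.3291]
ee_rot: [3.141, 0.001, 0.096]
contact_force: [0.0, -0.2, -0.6]
opening: -0.0002
grip_force: 0.0
```

```bash
python3 - <<'E'
from h import *
import cv2
m=bot.camera_model("wrist");im=bot.get_image("wrist");cv2.imwrite("pics/w1.png",im[:,:,::-1])
print({k:np.round(v,4).tolist() for k,v in m.items() if not isinstance(v,str)});s=bot.read_state();print(s["position"],s["contact_force"])
print("cam pos",-np.array(m["R"]).T@m["t"])
E
```

```text
{'fx': 325.1923, 'fy': 325.1923, 'cx': 283.9155, 'cy': 211.4425, 'R': [[0.0955, -0.9954, 0.0013], [-0.9403, -0.0897, 0.3283], [-0.3267, -0.0326, -0.9446]], 't': [0.1011, 0.47, 0.6449]}
[0.5591 0.1559 0.3292] [-0.5717  0.501  -0.9248]
cam pos [0.643  0.1639 0.4547]
```

View pics/w1.png

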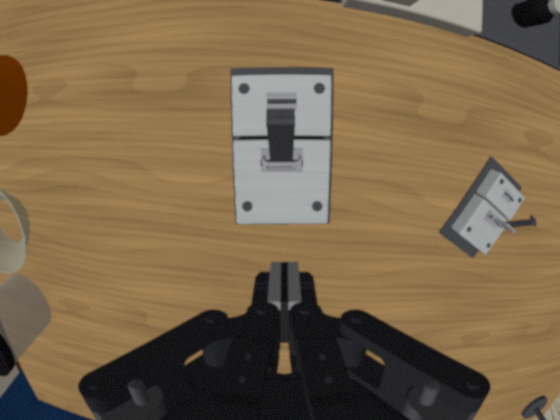

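The wrist view shows the box upright in the image, with screws near (244,89), (319,88), (317,206) and (247,206). The keeper bar is near (282,102), the claw end near (281,112) and the lever near (282,160).

```bash
python3 - <<'E'
from h import *
import cv2
g=cv2.imread("pics/w1.png",0)[60:235,225:340]
k,l,s,c=cv2.connectedComponentsWithStats((g<95).astype(np.uint8))
sc=sorted([tuple(c[i]+[225,60]) for i in range(1,k) if 40<s[i,4]<200 and s[i,2]<16 and s[i,3]<16]);print(sc)
t=[(182.4,142.4),(224.3,138),(230.8,207),(187.6,211.7)]; sd=[(176.1,289.3),(200,255.1),(270.1,272.4),(252.1,310.4)]
w=[(244,89),(319,88),(317,206),(247,206)]
for a,b,e in zip(w,t,sd):print("wrist+top",tri(a,b,"wrist","top"),"wrist+side",tri(a,e,"wrist","side"))
for z in(.044,.058):print(z,np.mean([plane("wrist",p,z) for p in w],0))
S=lambda x,y:(x/3+155,y/3+210)
print("keeper w",plane("wrist",(282,102),.072),tri((282,102),S(122,180),"wrist","side"))
print("claw end",tri((281,110),S(115,45),"wrist","side"))
print("lever tip",tri((282,164),S(214,105),"wrist","side"))
E
```

```text
[(np.float64(243.56716417910448), np.float64(88.1044776119403)), (np.float64(246.73214285714286), np.float64(205.75)), (np.float64(316.64912280701753), np.float64(205.75438596491227)), (np.float64(318.91044776119406), np.float64(87.91044776119404))]
wrist+top (array([0.6558, 0.2125, 0.06  ]), np.float64(0.00043264660012147965)) wrist+side (array([0.6562, 0.2128, 0.0579]), np.float64(0.0005826976382303434))
wrist+top (array([0.665 , 0.1238, 0.0587]), np.float64(0.0014457676098992847)) wrist+side (array([0.6652, 0.1229, 0.0576]), np.float64(0.0010315850321446598))
wrist+top (array([0.5173, 0.1091, 0.059 ]), np.float64(0.0012155344841742234)) wrist+side (array([0.5173, 0.1084, 0.058 ]), np.float64(2.506795417185284e-05))
wrist+top (array([0.5085, 0.1988, 0.0579]), np.float64(0.0010795634988946398)) wrist+side (array([0.5088, 0.1983, 0.0579]), np.float64(0.0001461565661698637))
0.044 [0.5849 0.1605 0.044 ]
0.058 [0.5869 0.1606 0.058 ]
keeper w [0.6437 0.1656 0.072 ] (array([0.6439, 0.1658, 0.0672]), np.float64(0.0004549777787326918))
claw end (array([0.6341, 0.1629, 0.1791]), np.float64(0.006940774295486907))
lever tip (array([0.5801, 0.1559, 0.1453]), np.float64(0.010853286339365607))
```

```bash
python3 - <<'E'
from h import *
print(to([.610,.163,.205]),to([.610,.163,.15]))
E
```

```text
(array([ 0.0515, -0.0023,  0.1242]), array([ 0.0207,  0.0468, -0.1653])) (array([ 0.0515, -0.0023,  0.1792]), array([ 0.0207,  0.0468, -0.1653]))
```

Call:
{"name": "move_arm", "arguments": {
  "plan": [
    [[0.051, -0.002, 0.05], [0, 0, 0], 0.0],
    [[0.051, -0.002, 0.1], [0, 0, 0], 0.0],
    [[0.051, -0.002, 0.124], [0, 0, 0], 0.0],
    [[0.051, -0.002, 0.134], [0, 0, 0], 0.0],
    [[0.051, -0.002, 0.144], [0, 0, 0], 0.0],
    [[0.051, -0.002, 0.152], [0, 0, 0], 0.0],
    [[0.051, -0.002, 0.16], [0, 0, 0], 0.0],
    [[0.051, -0.002, 0.168], [0, 0, 0], 0.0],
    [[0.051, -0.002, 0.174], [0, 0, 0], 0.0],
    [[0.051, -0.002, 0.179], [0, 0, 0], 0.0],
    [[0.051, -0.002, 0.179], [0, 0, 0], 0.0]
  ]
}}

```text
clock: 3.35
position: [0.6096, 0.1644, 0.1499]
ee_rot: [3.142, 0.001, 0.098]
contact_force: [0.3, -0.2, -0.5]
opening: 0.0003
grip_force: 0.0
```

```bash
python3 - <<'E'
from h import *
import cv2
a=bot.get_image("side")[200:350,150:310,::-1];w=bot.get_image("wrist")[60:360,200:370,::-1]
c=np.zeros((600,800,3),np.uint8);c[:420,:448]=cv2.resize(a,(448,420));c[:600,455:795]=cv2.resize(w,(340,600));cv2.imwrite("pics/c2.png",c)
s=bot.read_state();print(s["position"],s["contact_force"])
E
```

```text
[0.6101 0.1645 0.1508] [0.0684 0.5349 0.3773]
```

View pics/c2.png

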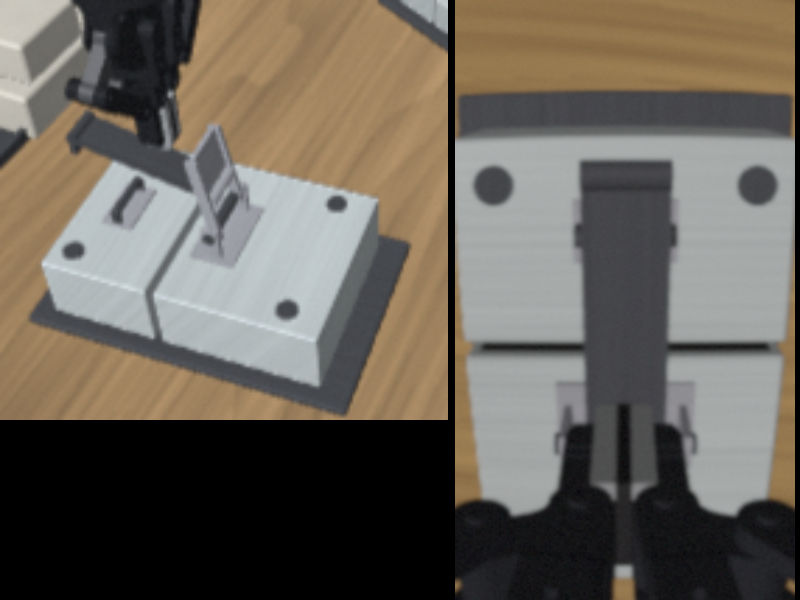

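The side view shows the claw lowered to about 30–40° but not fallen, with the fingers resting on it. The lever is still up and everything is aligned, so I'll press further.

Call:
{"name": "move_arm", "arguments": {
  "plan": [
    [[0.006, 0, 0.006], [0, 0, 0], 0.0],
    [[0.012, 0, 0.014], [0, 0, 0], 0.0],
    [[0.018, 0, 0.022], [0, 0, 0], 0.0],
    [[0.018, 0, 0.03], [0, 0, 0], 0.0],
    [[0.018, 0, 0.038], [0, 0, 0], 0.0],
    [[0.018, 0, 0.045], [0, 0, 0], 0.0],
    [[0.018, 0, 0.045], [0, 0, 0], 0.0]
  ]
}}

```text
clock: 4.15
position: [0.6273, 0.166, 0.1042]
ee_rot: [3.141, 0.002, 0.097]
contact_force: [-0.8, -0.2, 0.5]
opening: -0.0002
grip_force: 0.0
```

```bash
python3 - <<'E'
from h import *
import cv2
a=bot.get_image("side")[200:350,150:310,::-1];w=bot.get_image("wrist")[60:360,200:370,::-1]
c=np.zeros((600,800,3),np.uint8);c[:420,:448]=cv2.resize(a,(448,420));c[:600,455:795]=cv2.resize(w,(340,600));cv2.imwrite("pics/c3.png",c)
s=bot.read_state();print(s["position"],s["contact_force"])
E
```

```text
[0.6278 0.1661 0.1056] [-1.1974  0.9972  0.1129]
```

View pics/c3.png

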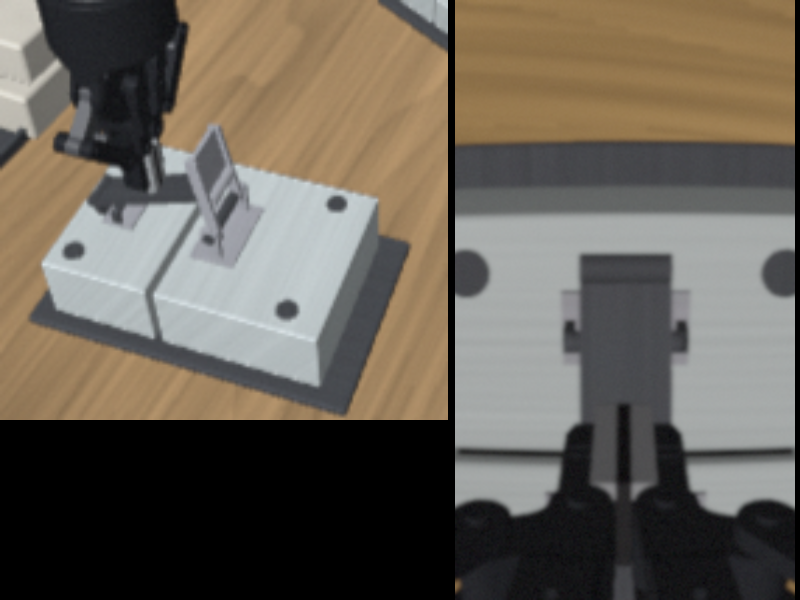

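The wrist view shows the claw down over the keeper, with its roll (row 270) well beyond the bar (row 335), and the lever still up. I'll lift off and check that it is hooked.

Call:
{"name": "move_arm", "arguments": {
  "plan": [
    [[0, 0.001, -0.02], [0, 0, 0], 0.0],
    [[0, 0.001, -0.041], [0, 0, 0], 0.0],
    [[0, 0.001, -0.041], [0, 0, 0], 0.0],
    [[0, 0.001, -0.041], [0, 0, 0], 0.0]
  ]
}}

```text
clock: 4.65
position: [0.6284, 0.1652, 0.1474]
ee_rot: [-3.141, -0.002, 0.097]
contact_force: [-0.8, 0.0, -0.2]
opening: -0.0004
grip_force: 0.0
```

```bash
python3 - <<'E'
from h import *
import cv2
a=bot.get_image("side")[205:325,155:295,::-1];w=bot.get_image("wrist")[60:360,200:370,::-1]
c=np.zeros((600,800,3),np.uint8);c[:386,:450]=cv2.resize(a,(450,386),interpolation=cv2.INTER_CUBIC);c[:600,455:795]=cv2.resize(w,(340,600));cv2.imwrite("pics/c4.png",c)
s=bot.read_state();print(s["position"],s["contact_force"])
H=np.array([.5713,.1589]);d=s["position"][:2]-H;print("X",d@[np.cos(YAW),np.sin(YAW)],"Y",d@[-np.sin(YAW),np.cos(YAW)],"Z",s["position"][2]-.078)
E
```

```text
[0.6273 0.1651 0.1455] [ 0.912  -0.235   0.2718]
X 0.056328977861144894 Y 0.0006334850666837857 Z 0.06748994039009452
```

View pics/c4.png

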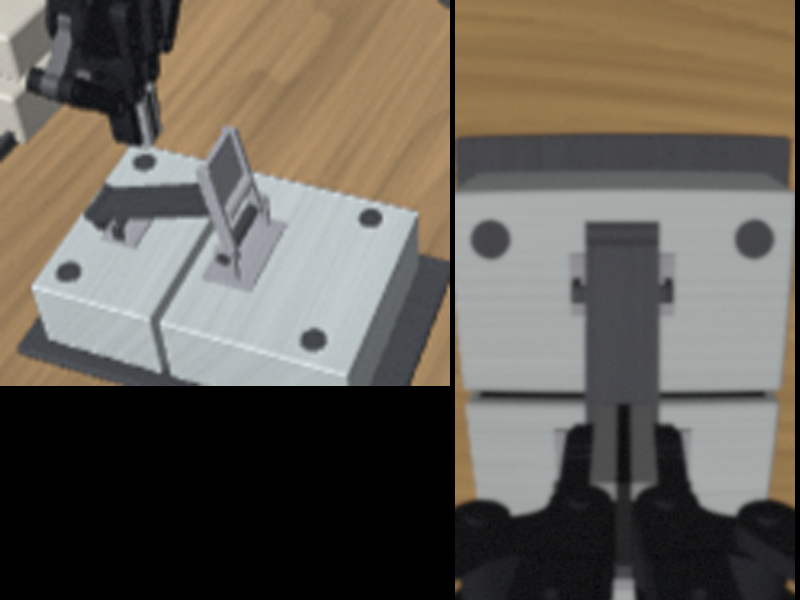

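The side view shows the claw lying down over the keeper with its roll at (183,271) full-frame. The wrist view shows the claw end at (283,173). I'll triangulate its height.

```bash
python3 - <<'E'
from h import *
H=np.array([.5713,.1589,.078]);A=np.array([[np.cos(YAW),np.sin(YAW),0],[-np.sin(YAW),np.cos(YAW),0],[0,0,1]])
for u,w in(((183,271),(283.5,173)),((182,268),(283.5,173)),((185,274),(283.5,180))):
    p,e=tri(w,u,"wrist","side");print(p,e,"rel keeper",A@(p-H)-[.072,0,.006])
for p,z in(((283.5,205),.072),((283.5,171),.065),((283.5,171),.075),((263,205),.07)):print(A@(plane("wrist",p,z)-H)-[.072,0,.006])
E
```

```text
[0.6671 0.171  0.0614] 0.005829710418351634 rel keeper [ 0.0246  0.0026 -0.0226]
[0.6685 0.1708 0.0687] 0.00497854804720733 rel keeper [ 0.0259  0.0023 -0.0153]
[0.662  0.1714 0.0567] 0.008230073157946863 rel keeper [ 0.0195  0.0036 -0.0273]
[ 0.0038  0.0005 -0.012 ]
[ 0.0247  0.0005 -0.019 ]
[ 0.0268  0.0005 -0.009 ]
[ 0.0032  0.0138 -0.014 ]
```

The roll sits slightly below the keeper's top and beyond the bar, so the claw is hooked. Next I'll push the lever back.

Call:
{"name": "move_arm", "arguments": {
  "plan": [
    [[-0.018, 0, -0.002], [0, 0, 0], 0.0],
    [[-0.034, 0, -0.002], [0, 0, 0], 0.0],
    [[-0.041, 0, -0.002], [0, 0, 0], 0.0],
    [[-0.045, 0, -0.001], [0, 0, 0], 0.0],
    [[-0.05, 0, -0.001], [0, 0, 0], 0.0],
    [[-0.055, 0, 0], [0, 0, 0], 0.0],
    [[-0.061, 0, 0.002], [0, 0, 0], 0.0],
    [[-0.068, 0, 0.005], [0, 0, 0], 0.0],
    [[-0.068, 0, 0.005], [0, 0, 0], 0.0]
  ]
}}

```text
clock: 5.65
position: [0.5591, 0.1584, 0.1414]
ee_rot: [3.141, 0.002, 0.098]
contact_force: [0.7, 0.0, 1.0]
opening: -0.0001
grip_force: 0.6
```

```bash
python3 - <<'E'
from h import *
import cv2
a=bot.get_image("side")[205:325,155:295,::-1];w=bot.get_image("wrist")[60:360,200:370,::-1]
c=np.zeros((600,800,3),np.uint8);c[:386,:450]=cv2.resize(a,(450,386),interpolation=cv2.INTER_CUBIC);c[:600,455:795]=cv2.resize(w,(340,600));cv2.imwrite("pics/c5.png",c)
s=bot.read_state();print(s["position"],s["contact_force"])
H=np.array([.5733,.1591]);d=s["position"][:2]-H;print("X",d@[np.cos(YAW),np.sin(YAW)],"Y",d@[-np.sin(YAW),np.cos(YAW)],"Z",s["position"][2]-.078)
E
```

```text
[0.5593 0.1585 0.1411] [ 1.0471 -0.6075  0.5206]
X -0.013973563972835524 Y 0.0007750075236773432 Z 0.0630980064649131
```

View pics/c5.png

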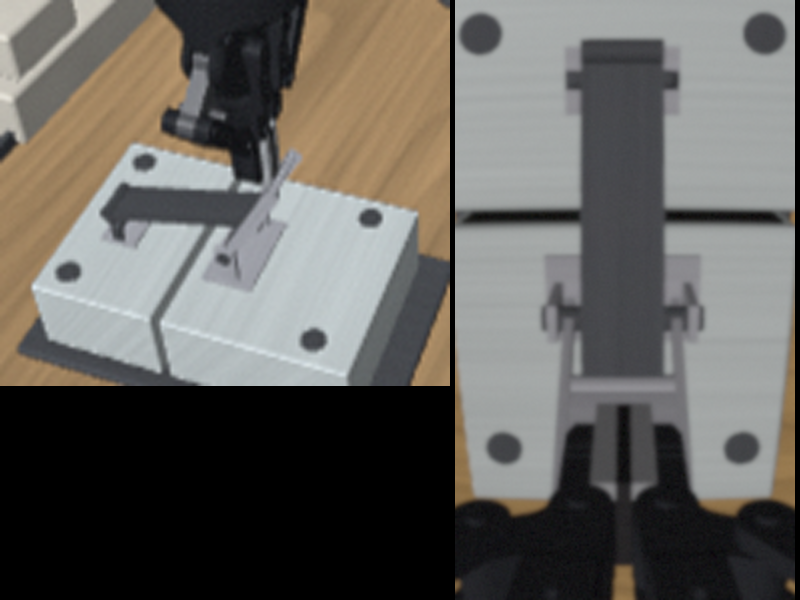

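The lever is about 30° back, the claw roll still holds the keeper, and the finger is on the paddle face. I'll carry on along the arc.

Call:
{"name": "move_arm", "arguments": {
  "plan": [
    [[-0.005, 0, 0.004], [0, 0, 0], 0.0],
    [[-0.01, 0, 0.008], [0, 0, 0], 0.0],
    [[-0.015, 0, 0.013], [0, 0, 0], 0.0],
    [[-0.019, 0, 0.018], [0, 0, 0], 0.0],
    [[-0.022, 0, 0.025], [0, 0, 0], 0.0],
    [[-0.025, 0, 0.031], [0, 0, 0], 0.0],
    [[-0.026, 0, 0.035], [0, 0, 0], 0.0],
    [[-0.026, 0, 0.035], [0, 0, 0], 0.0]
  ]
}}

```text
clock: 6.55
position: [0.5339, 0.156, 0.1059]
ee_rot: [-3.141, 0.001, 0.097]
contact_force: [1.0, -0.0, 0.1]
opening: -0.0007
grip_force: 0.4
```

Call:
{"name": "move_arm", "arguments": {
  "plan": [
    [[-0.001, 0, 0.004], [0, 0, 0], 0.0],
    [[-0.001, 0, 0.008], [0, 0, 0], 0.0],
    [[-0.001, 0, 0.01], [0, 0, 0], 0.0],
    [[-0.001, 0, 0.011], [0, 0, 0], 0.0]
  ]
}}

```text
clock: 6.95
position: [0.5328, 0.1559, 0.0967]
ee_rot: [3.142, 0.003, 0.097]
contact_force: [-8.8, -0.7, 17.0]
opening: -0.0003
grip_force: 8.4
```

```bash
python3 - <<'E'
from h import *
import cv2
a=bot.get_image("side")[205:325,155:295,::-1];w=bot.get_image("wrist")[60:360,200:370,::-1]
c=np.zeros((600,800,3),np.uint8);c[:386,:450]=cv2.resize(a,(450,386),interpolation=cv2.INTER_CUBIC);c[:600,455:795]=cv2.resize(w,(340,600));cv2.imwrite("pics/c6.png",c)
s=bot.read_state();print(s["position"],s["contact_force"])
E
```

```text
[0.5328 0.1559 0.0968] [-6.7608 -0.2637 12.9152]
```

View pics/c6.png

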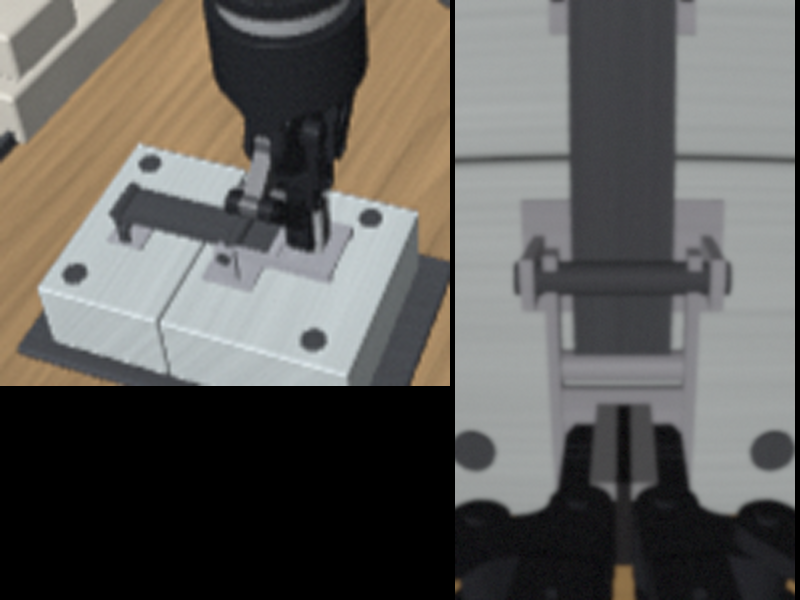

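The lever lies flat at its stop with about 15 N contact force, the gap between the box halves is closed, and the claw hooks the keeper. I'll retreat and check.

Call:
{"name": "move_arm", "arguments": {
  "plan": [
    [[0, 0, -0.02], [0, 0, 0], 0.0],
    [[0, 0, -0.06], [0, 0, 0], 0.0],
    [[0, 0, -0.1], [0, 0, 0], 0.0],
    [[-0.04, 0, -0.15], [0, 0, 0], 0.0],
    [[-0.08, 0, -0.18], [0, 0, 0], 0.0],
    [[-0.08, 0, -0.18], [0, 0, 0], 0.0],
    [[-0.08, 0, -0.18], [0, 0, 0], 0.0],
    [[-0.08, 0, -0.18], [0, 0, 0], 0.0]
  ]
}}

```text
clock: 7.85
position: [0.4537, 0.148, 0.2739]
ee_rot: [3.141, 0.002, 0.097]
contact_force: [0.4, 0.8, -0.3]
opening: -0.0001
grip_force: 0.0
```

```bash
python3 - <<'E'
from h import *
import cv2
a=bot.get_image("side")[205:325,155:295,::-1];w=bot.get_image("wrist")[20:320,200:370,::-1]
c=np.zeros((600,800,3),np.uint8);c[:386,:450]=cv2.resize(a,(450,386),interpolation=cv2.INTER_CUBIC);c[:600,455:795]=cv2.resize(w,(340,600));cv2.imwrite("pics/c7.png",c)
s=bot.read_state();print(s["position"],s["contact_force"])
E
```

```text
[0.4537 0.1479 0.2731] [-0.6165  0.5017 -0.3457]
```

View pics/c7.png

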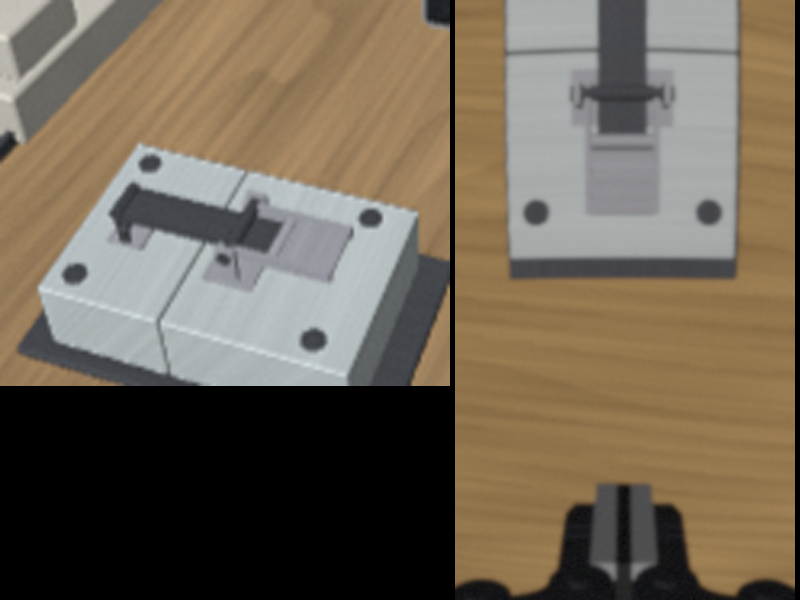

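The lever stays flat, the claw is hooked over the keeper, the box is closed, and the arm is clear of it. I'll hand it in.

```bash
python3 -c "
from cell import bot
print(bot.hand_in())"
```

```text
the job is handed in; nothing more can be done
None
```

The larger mould box is clamped shut: the claw is hooked behind its keeper and the lever lies flat past centre. The smaller box's latch was not touched, and I handed the job in at about 8 s; the hand-in gave no verdict.

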